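# Let a tent peg out of the hopper bin and ease the flap shut

## Robot

A 6-joint arm with a two-finger parallel gripper is mounted at the origin on the work surface. World frame = base frame: x ahead of the robot, y to its left, z up, the work surface at z = 0. Lengths are in m, angles in degrees, forces in N, time in s.
With the tool pointing down it reaches from about 0.325 to 0.775 m from the base axis. Payload 5.5 kg.
Tool frame: the origin (TCP) lies at the centre of the arm's flange, where the gripper is bolted on; the fingertips stand 182 mm ahead of it and the grasp point (between the pads) lies 163 mm ahead of it; z points along the fingers, y is the direction in which the jaws open and shut (so a half turn about z gives the same grasp; the last joint's range is limited). The gripper opens to 88 mm and grips with 3 to 60 N. Pads are 20 mm wide; open, the fingers measure 115 mm over their backs; the gripper's body (75 mm by 178 mm) begins 61 mm behind the grasp point.
Start: joints at [-3.249, 5.22, 70.514, -0, 104.267, -3.249], TCP at [0.6, -0, 0.405] pointing down, gripper open.
Joint ranges: [-164.24, 164.24], [-49.07, 125.15], [9.68, 141.18], [-86.29, 266.29], [3.28, 154.24], [-151.56, 151.56]. Speed limits (degrees/s): [147.25, 147.25, 172.46, 180, 180, 180].

## Interface

Orientations are given as [roll, pitch, yaw] about the fixed x, y, z axes, in that order (R = Rz(yaw) Ry(pitch) Rx(roll)).
In Python, from station import r gives the robot as it stands. The module is installed in compiled form; this text tells all that it offers. Calls block until the motion is done:
- r.reach(position, orientation): joint-space move of the TCP to a pose.
- r.servo_line(position, rotation=None, speed=0.15): straight line of the TCP; rotation=None keeps the orientation; speed is the mean speed in m/s.
- r.move_joints(angles): joint-space move.
- r.let_go() and r.grab(squeeze=None): open the fingers fully, or close them until they stop; squeeze is the grip in N (None keeps the last).
- r.wait(seconds).
- r.inverse_kinematics(position, orientation): joint angles nearest the present ones, or None.
- r.sense(): the state.
- r.snapshot(name): name is "scene" or "side" or "wrist"; returns a dict with "frame" (400x640x3 uint8, red, green, blue), "fx", "fy", "cx", "cy" (pixels), "dist_coeffs" ([k1, k2, p1, p2, k3] as OpenCV has them; the pictures are not rectified), "R" (3x3) and "t" (3): a world point X has camera coordinates R X + t. Camera axes: x right, y down, z forward; pixel columns grow to the right and rows downward; lengths in m; the calibration is good to about 2 mm. A picture is of the moment at which its call begins. There is no depth.
A pose or a line that the arm cannot do raises r.IKError and nothing moves.
- r.hand_in(): hands the job in, once; it reports no verdict.
The state is a dict: "clock": time; "joints": joint angles; "joint_vel": joint speeds; "joint_torque": joint torques, N m; "tcp_pos": TCP position; "orientation": TCP orientation; "contact_force": force on the tool from outside, world axes, zero at the start; "torque": the same for the moment, N m; "opening": finger opening in m.
Only numpy, scipy, OpenCV 4.12 (cv2) and the standard library are available. Lean on these libraries where they do the work, as an engineer would, in place of code of your own. Each camera call takes 0.05 s, during which the arm holds its last target.

## Task

Two translucent hopper bins stand on the worktable, one holding a thin aluminium tent peg, the other a thicker wooden dowel. With the fingertips, press the lever pad of the bin that holds the peg right down so that its flap lifts wide open and the peg rolls out into the tray; keep it open about a second, then let the lever up slowly, over a few seconds, so that the flap eases shut and never drops or slams, and take the hand away. Work only that lever, without forcing it or gripping anything: do not touch the peg or the flap, leave the other bin shut, and leave the mallet, hook puller and peg block where they are.

Things in the scene. Friction and masses are not known exactly. Their poses are not given: they have to be found in the camera images.
- peg_hopper: Hopper that holds the peg: translucent grey bin fixed to the table, 225 long (x) x 154 x 150 mm high. Origin: underside, mid-width; x from the tray end (facing the robot) to the back, z up. Open on top; the black rubber floor slopes 15 degrees down to a lip (x -30, z 45 mm) closed by the flap. On its +y side a grey link case, x -60 to 30, y 78 to 130, 165 mm high, carries the lever.
- peg_tray (a point): Centre of the V-floored tray of the peg hopper, 14 mm up, hopper x -81 mm; the tray spans x -130 to -32 mm, walls 50 mm high. A peg let out comes to rest here.
- dowel_hopper: The hopper bin that holds the wooden dowel, built exactly like the other: they differ only in what they hold and may swap sides, left or right. To be left alone.
- peg_pad (a point): The aluminium press pad at the end of the peg hopper's lever, 40 (along lever) x 36 x 10 mm. Origin: centre of its upper face, at hopper x -122, y 105, z 174 mm at rest; x along the lever to the pivot, z out of the upper face.
- dowel_pad (a point): The aluminium press pad at the end of the dowel hopper's lever, 40 (along lever) x 36 x 10 mm. Origin: centre of its upper face, at hopper x -122, y 105, z 174 mm at rest; x along the lever to the pivot, z out of the upper face. Leave it alone.
- peg_lever (a joint): angle of the peg hopper's lever (rad): 0 at rest (rising 0.25 rad to the pad), 0.5 pressed fully (dipping 0.25 rad): the pad is then 47 mm lower, almost straight down. Its pivot is 95 mm behind the pad's origin. Pressing takes about 1 to 6 N; it springs back up by itself.
- peg_lid (a joint): angle of the peg hopper's flap (rad): 0 shut, 1.1 wide open. Linked to the lever, it turns 2.2 times as far (about 0.023 rad per mm of pad travel) and follows it up and down at once. If the lever is let go, the flap falls shut in a fraction of a second at 4 rad/s or more.
- dowel_lid (a joint): the same for the dowel hopper's flap: 0 shut, 1.1 wide open; it should stay shut.
- peg_flap (a point): the peg hopper's flap, a translucent plate 140 wide x 94 x 4 mm. This point: middle of its free lower edge; z points up the plate to its hinge, 94 mm away, at hopper x 8, z 132 mm. Shut, it leans 25 degrees out at the foot; wide open it stands out level over the tray, 132 mm up.
- peg: aluminium tent peg, a straight round rod of 10 mm diameter, 120 mm long, 25 g, lying across its hopper behind the flap. Origin: its centre; y along the rod.
- dowel: wooden dowel, 20 mm diameter, 110 mm long, lying across the other hopper behind its flap. Origin: its centre; y along the rod.
- mallet: orange plastic mallet lying on the table between robot and bins: head 90 (x) x 55 x 55 mm, handle 27 mm thick running 225 mm along its y. Origin: under the head's centre. Bystander.
- puller: steel hook peg puller lying on the table: black bar grip 100 (x) x 26 x 18 mm, steel rod with hook running 155 mm along its -y, 10 mm high. Origin: on the table under the grip end. Bystander.
- peg_block: birch block 70 x 90 x 45 mm with two aluminium pegs standing in it, 125 mm high over all. Origin: centre of its underside. Bystander.

How it is judged:
By the outcome, as a careful person would: the job done as asked, in the order asked, and still so for the second after the job is handed in, with the robot touching nothing.
It also fails if it takes over 42 s, if anything falls off the work surface, if the arm or the gripper's body presses on something with over 40 N, if the wrist force passes 120 N, or if a joint passes its speed limit or range.

## Working session

There is one attempt and no reset: what is moved stays moved. The work goes in short steps, each a Python script; the robot and the scene stay as the last script left them, time stands still between calls to the robot, and variables do not carry over. Pictures are saved under pics/ and viewed, and the job is handed in when it is done.

```bash
mkdir -p pics
python3 - <<'E'
from station import r
import cv2
s=r.sense();print(s)
for n in("scene","side","wrist"):
    d=r.snapshot(n);cv2.imwrite(f"pics/{n}0.png",d["frame"][:,:,::-1])
    print(n,d["fx"],d["cx"],d["dist_coeffs"],d["R"],d["t"])
E
```

```text
{'clock': 0.0, 'joints': array([-3.24777318e+00,  5.26240474e+00,  7.05833600e+01,  5.46119251e-04,
        1.04264561e+02, -3.25024686e+00]), 'joint_vel': array([-0.04943016, -0.06337799,  0.029252  , -0.04743958, -0.0054822 ,
        0.07457731]), 'joint_torque': array([-3.13584051e-04, -4.46447504e+01, -4.06449509e+01,  6.96761138e-02,
        2.93726998e-02, -1.50731516e-04]), 'tcp_pos': array([6.00055443e-01, 6.02370955e-06, 4.03499288e-01]), 'orientation': array([-1.79889882e+02, -6.78381474e-03,  9.00026012e+01]), 'contact_force': array([-0.25444454, -0.4196473 ,  0.2259656 ]), 'torque': array([-0.02873908,  0.05219587, -0.07270361]), 'opening': 0.08776939616671613}
scene 382.2975994973361 319.62501405143036 [-0.04631544  0.          0.          0.          0.        ] [[-0.16270178  0.98642616  0.022171  ]
 [ 0.6387239   0.12242514 -0.75963403]
 [-0.75203717 -0.10943267 -0.64997276]] [-0.01349842 -0.2513134   1.49881314]
side 415.16737503668685 324.7721228820784 [-0.1081061  0.         0.         0.         0.       ] [[-0.88599699  0.46364064  0.0068332 ]
 [ 0.37415665  0.72354623 -0.58007556]
 [-0.27389073 -0.51138851 -0.81453401]] [ 0.42603528 -0.21927512  1.37280474]
wrist 330.96643922731937 321.6220095847679 [-0.01817707  0.          0.          0.          0.        ] [[ 9.99998836e-01  8.67881901e-05 -1.52362939e-03]
 [ 4.50313928e-04 -9.70708439e-01  2.40260116e-01]
 [-1.45814817e-03 -2.40260522e-01 -9.70707348e-01]] [-0.59984018 -0.02871186  0.38935754]
```

View pics/scene0.png

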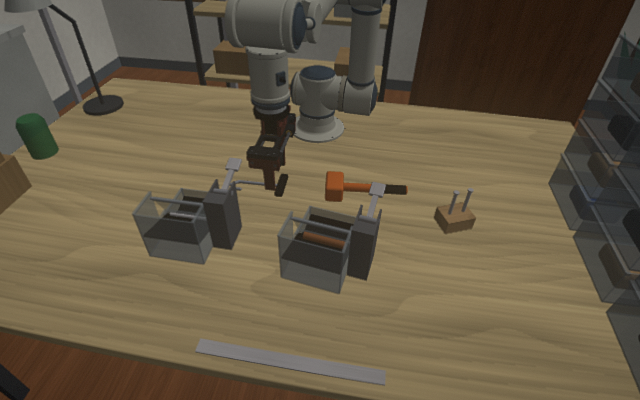

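View pics/side0.png

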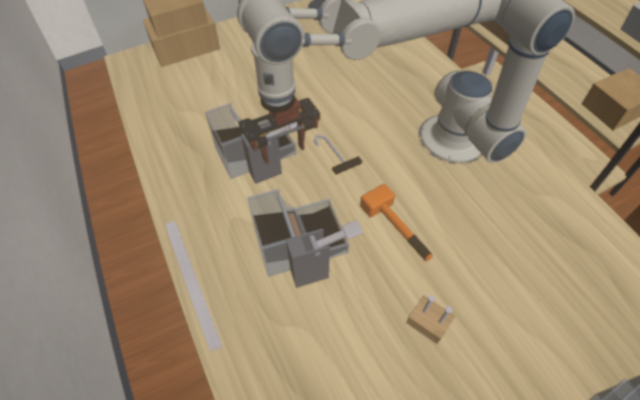

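View pics/wrist0.png

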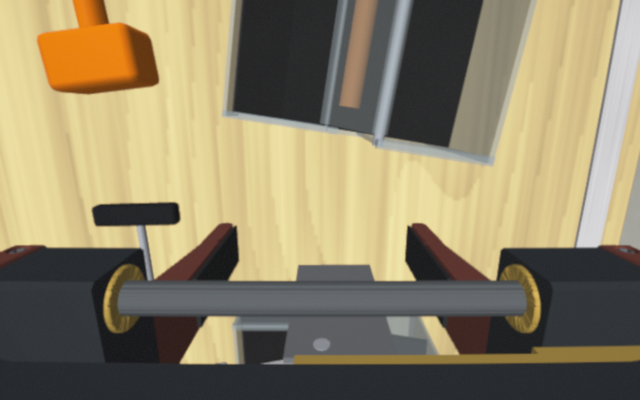

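The scene picture shows a thin silver rod in the left bin (≈185,212), on the -y side, and a brown dowel in the right bin (≈325,240). So the peg hopper is the -y one, and its pad is near pixel (234,164). I'll localise it roughly, then lift the arm for a clear view.

```bash
cat > h.py <<'E'
import numpy as np,cv2
def K(d): return np.array([[d["fx"],0,d["cx"]],[0,d["fy"],d["cy"]],[0,0,1.]])
def ray(d,uv):
    p=cv2.undistortPoints(np.array([[uv]],float),K(d),np.array(d["dist_coeffs"]))[0,0]
    R=np.array(d["R"]);return -R.T@np.array(d["t"]),R.T@np.array([p[0],p[1],1])
def onz(d,uv,z):
    o,v=ray(d,uv);return o+v*(z-o[2])/v[2]
def proj(d,X):
    R=np.array(d["R"]);return cv2.projectPoints(np.array(X,float).reshape(-1,3),cv2.Rodrigues(R)[0],np.array(d["t"],float),K(d),np.array(d["dist_coeffs"]))[0][:,0]
def tri(obs):
    A=np.zeros((3,3));b=np.zeros(3)
    for d,uv in obs:
        o,v=ray(d,uv);v=v/np.linalg.norm(v);P=np.eye(3)-np.outer(v,v);A+=P;b+=P@o
    return np.linalg.solve(A,b)
def crop(d,u0,u1,v0,v1,s,name):
    cv2.imwrite(name,cv2.resize(d["frame"][v0:v1,u0:u1,::-1],None,fx=s,fy=s,interpolation=cv2.INTER_CUBIC))
E
python3 - <<'E'
from station import r
from h import *
d=r.snapshot("scene")
for n,uv,z in[("pegpad",(234,164),.174),("dowpad",(377,187),.174),("peg case top",(237,184),.165)]: print(n,onz(d,uv,z))
r.reach([0.45,-0.05,0.48],[180,0,90])
s=r.sense();print(s["clock"],s["tcp_pos"],s["joints"])
for n in("scene","side","wrist"):
    d=r.snapshot(n);cv2.imwrite(f"pics/{n}1.png",d["frame"][:,:,::-1])
    if n=="scene":crop(d,120,400,140,300,2.8,"pics/scene1c.png")
    if n=="side":crop(d,180,380,90,300,2.8,"pics/side1c.png")
E
```

```text
pegpad [ 0.51234864 -0.13686596  0.174     ]
dowpad [0.53638351 0.24379605 0.174     ]
peg case top [ 0.58069948 -0.10647247  0.165     ]
0.9333 [ 0.45044992 -0.04997202  0.47940597] [-1.06373773e+01 -1.55181771e+01  8.23617525e+01  1.35663349e-02
  1.13152696e+02 -1.06207892e+01]
```

View pics/scene1c.png

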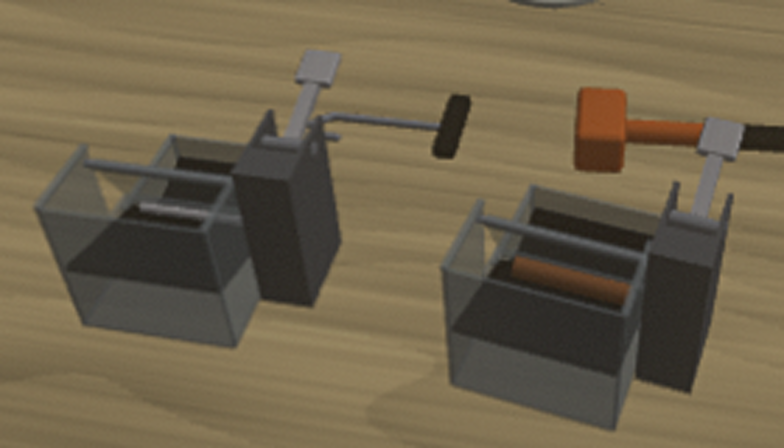

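View pics/side1c.png

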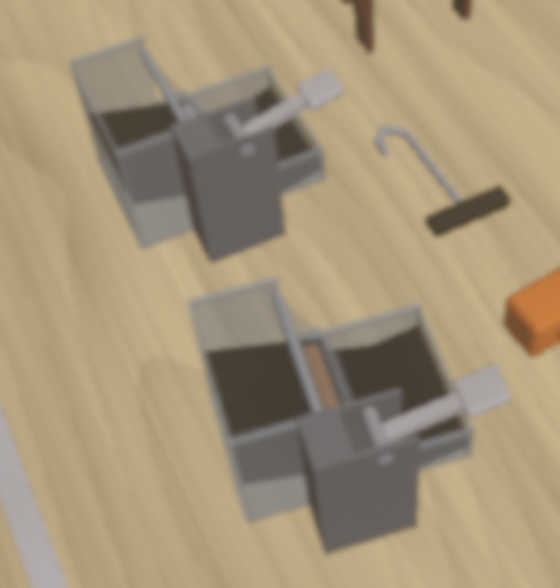

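View pics/wrist1.png

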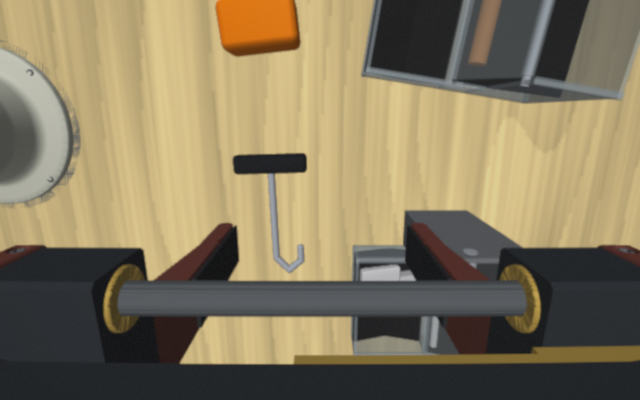

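The clear view confirms it: silver rod in the -y bin, dowel in the +y bin. The peg pad is at about (234,163.6) in scene and (295,121.4) in side. I'll close the empty fingers and take a wrist view of the pad.

Run:
```python
from station import r
from h import *
a=r.snapshot("scene");b=r.snapshot("side")
X=tri([(a,(233.9,163.6)),(b,(295,121.4))]);print("tri",X,proj(a,X),proj(b,X))
r.grab(5)
r.reach([0.53,-0.29,0.45],[180,0,90])
s=r.sense();print(s["clock"],s["tcp_pos"],s["opening"],s["orientation"])
d=r.snapshot("wrist");cv2.imwrite("pics/wrist2.png",d["frame"][:,:,::-1])
import pickle;pickle.dump((a,b,d),open("v.pkl","wb"))
print(proj(d,X))
```

```text
tri [ 0.50370444 -0.14063886  0.16811753] [[233.9876075  163.72414626]] [[294.99544697 121.25612408]]
3.525 [ 0.53000358 -0.28906355  0.45072481] 0.0006458501574321695 [ 1.79951037e+02 -1.09299726e-02  9.00436403e+01]
[[284.10056624  -3.92428889]]
```

View pics/wrist2.png

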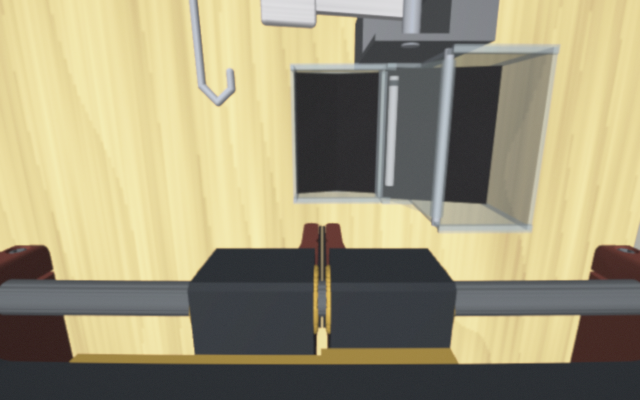

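The wrist view shows the silver peg behind the flap at about (392,130), and the pad cut off at the top edge (288,10). I'll shift +y to bring it into view.

Run:
```python
from station import r
from h import *
r.servo_line([0.50,-0.235,0.45],speed=.1)
s=r.sense();print(s["clock"])
d=r.snapshot("wrist");cv2.imwrite("pics/wrist3.png",d["frame"][:,:,::-1])
import pickle;pickle.dump(d,open("w.pkl","wb"))
```

```text
4.35
```

View pics/wrist3.png

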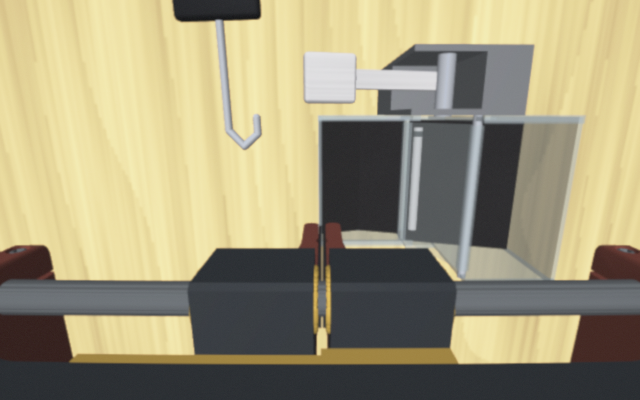

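Run:
```python
from h import *
import pickle
d=pickle.load(open("w.pkl","rb"))
crop(d,290,470,40,120,4.4,"pics/w3c.png")
a,b,_=pickle.load(open("v.pkl","rb"))
X=onz(d,(330,76),.174);print(X,onz(d,(437,80),.15),onz(d,(358,79),.165),proj(a,X),proj(b,X))
```

```text
[ 0.50672635 -0.14178413  0.174     ] [ 0.5936374  -0.14203744  0.15      ] [ 0.52827769 -0.14296253  0.165     ] [[232.93597338 162.56319598]] [[293.74909801 119.81815885]]
```

View pics/w3c.png

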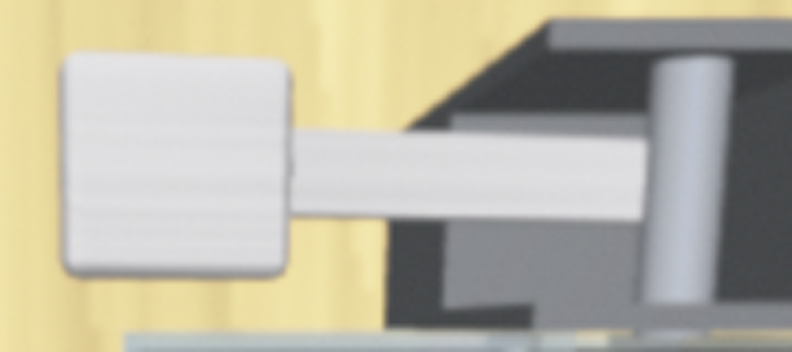

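The pad's upper face is centred at wrist pixel (330,77), which gives about (0.507, -0.142, 0.174). The scene and side reprojections agree to 1–2 px. Approaching from above.

Run:
```python
from station import r
from h import *
import numpy as np
r.reach([0.507,-0.142,0.40],[180,0,90])
r.wait(.3)
f0=r.sense()["contact_force"];np.save("f0.npy",f0)
r.servo_line([0.507,-0.142,0.366],speed=.06)
for z in(.362,.359,.356,.353):
    r.servo_line([0.507,-0.142,z],speed=.03);s=r.sense();print(round(s["clock"],2),s["tcp_pos"],s["contact_force"]-f0)
d=r.snapshot("side");crop(d,180,380,60,260,3,"pics/side4.png")
d=r.snapshot("scene");crop(d,120,320,100,290,3,"pics/scene4.png")
```

```text
6.2 [ 0.5069933  -0.14199959  0.36198608] [-0.73807535 -0.76095929 -0.37883697]
6.45 [ 0.50696487 -0.14200951  0.35873006] [ 0.24925555  0.18488878 -0.4187497 ]
6.7 [ 0.50699306 -0.14199704  0.35583652] [ 0.65344713  0.17126883 -0.1957263 ]
6.95 [ 0.50698787 -0.14199605  0.35275676] [ 0.3647115  -0.76701226 -0.3326944 ]
```

View pics/scene4.png

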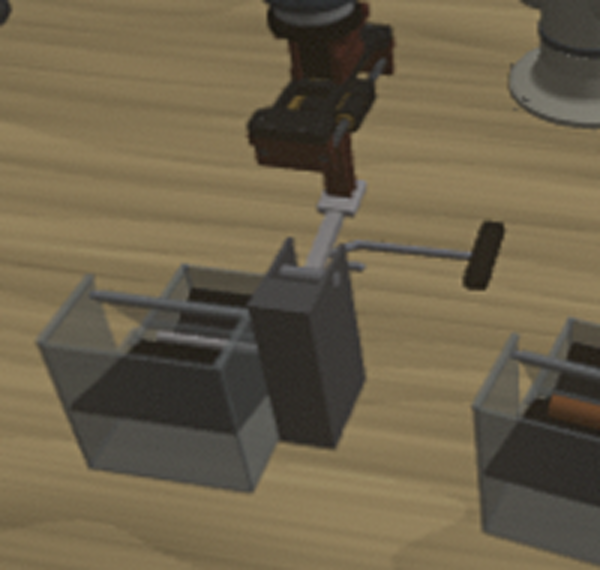

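View pics/side4.png

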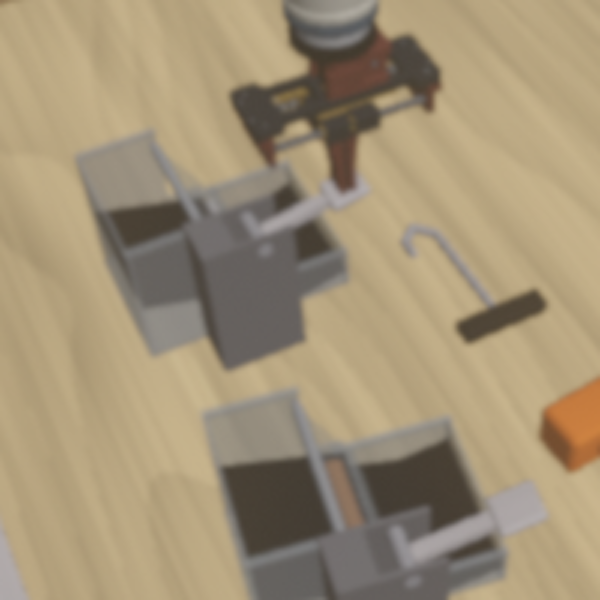

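The closed fingertips sit on the middle of the pad, with only light contact. Pressing down now and watching the force.

Run:
```python
from station import r
from h import *
f0=np.load("f0.npy")
def st(t=""):
    s=r.sense();f=s["contact_force"]-f0;print(t,round(s["clock"],2),s["tcp_pos"].round(4),f.round(2));return s,f
for z in(.340,.328,.319):
    r.servo_line([0.507,-0.142,z],speed=.03);st()
z=.319
while z>.309:
    z-=.0015;r.servo_line([0.507,-0.142,z],speed=.03);s,f=st()
    if f[2]>9: break
r.wait(.2);st("end")
d=r.snapshot("side");crop(d,180,380,60,260,3,"pics/side5.png")
d=r.snapshot("scene");crop(d,120,320,100,290,3,"pics/scene5.png")
d=r.snapshot("wrist");cv2.imwrite("pics/wrist5.png",d["frame"][:,:,::-1])
```

```text
7.63 [ 0.5069 -0.142   0.3399] [-0.18 -2.03  3.17]
 8.18 [ 0.5072 -0.142   0.3281] [ 0.53 -1.11  3.37]
 8.63 [ 0.5071 -0.142   0.319 ] [ 2.4  -2.54  3.32]
 8.88 [ 0.5071 -0.142   0.3176] [ 3.35 -0.26  3.88]
 9.13 [ 0.507 -0.142  0.316] [ 2.18 -0.24  4.12]
 9.38 [ 0.507  -0.142   0.3145] [ 1.81 -0.79  3.76]
 9.63 [ 0.507 -0.142  0.313] [ 3.35 -0.95  4.99]
 9.88 [ 0.507  -0.142   0.3115] [ 2.59 -0.51  3.25]
 10.13 [ 0.507  -0.142   0.3101] [ 1.95 -0.66  4.78]
 10.38 [ 0.5069 -0.142   0.3099] [-0.25 -0.29 10.78]
end 10.58 [ 0.5069 -0.142   0.3099] [0.27 0.19 9.31]
```

View pics/scene5.png

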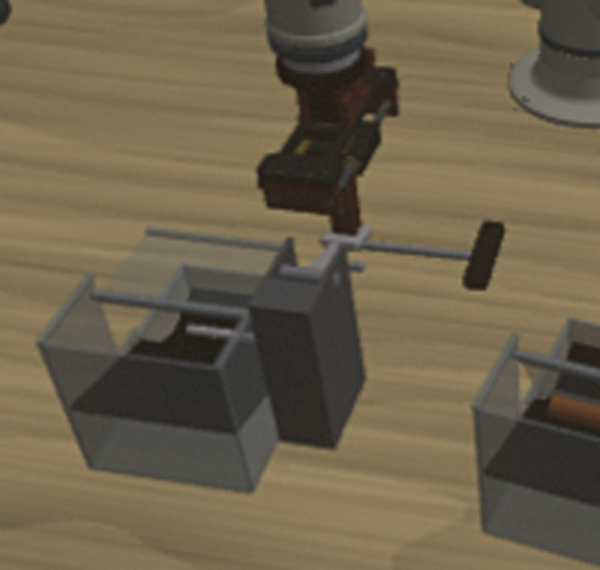

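View pics/side5.png

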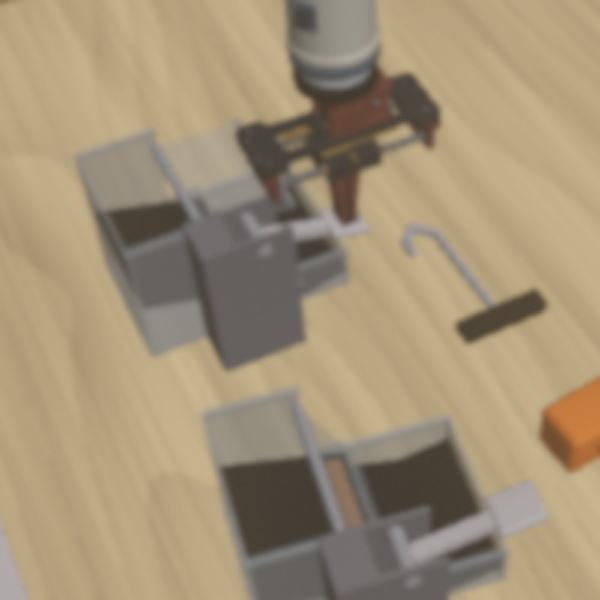

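The end stop is reached (force 3–4 → 10 N) and the flap stands out level. The peg has moved to about (215,330) in the crop. Checking the wrist picture.

View pics/wrist5.png

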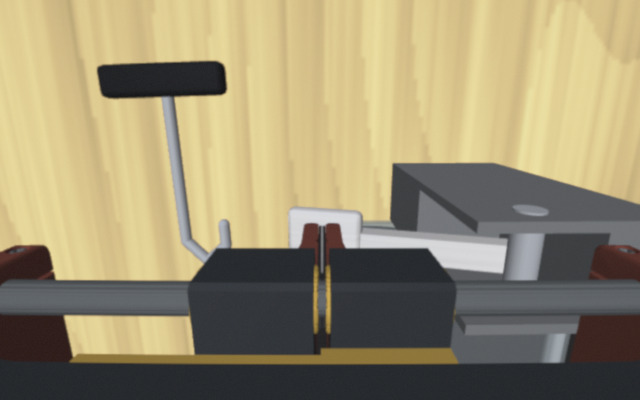

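Run:
```python
from station import r
from h import *
d=r.snapshot("scene")
hx,hy=.507+.122,-.142-.105
print("tray c",proj(d,[[hx-.081,hy+e,.019] for e in(-.06,0,.06)]))
print("lip",proj(d,[[hx-.025,hy+e,.055] for e in(-.06,0,.06)]))
crop(d,140,220,170,240,8,"pics/scene6.png")
```

```text
tray c [[180.73154059 207.42185369]
 [200.12712314 210.08088234]
 [219.84486041 212.77492091]]
lip [[169.14575457 211.47412452]
 [189.63398147 214.33430408]
 [210.49290669 217.23412322]]
```

View pics/scene6.png

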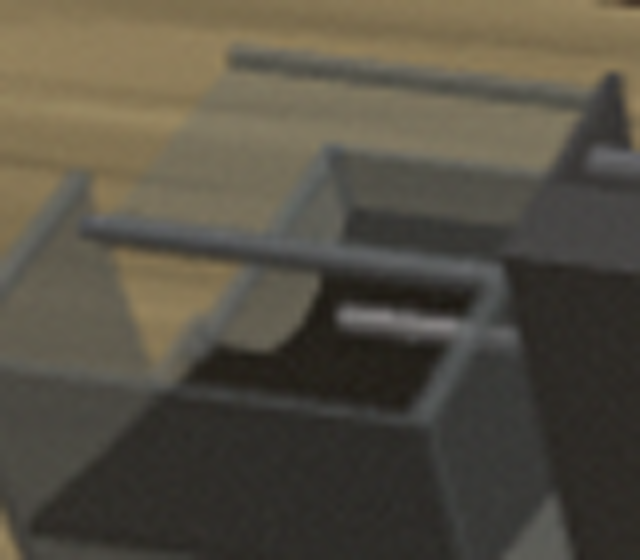

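The peg's left end is at (182.5,209.7) in scene. A peg lying in the tray would have its end at about (180.7,207.4), one at the lip at (169,211.5), so it is in the tray. I'll finish the hold and let the lever up slowly.

Run:
```python
from station import r
from h import *
f0=np.load("f0.npy")
def st(t=""):
    s=r.sense();f=s["contact_force"]-f0;print(t,round(s["clock"],2),s["tcp_pos"].round(4),f.round(2))
st();r.wait(.5);st()
r.servo_line([0.507,-0.142,.366],speed=.0115);st("up")
r.servo_line([0.507,-0.142,.43],speed=.05);st("clear")
r.reach([0.45,0.0,0.48],[180,0,90]);r.wait(.3);st("away")
d=r.snapshot("side");crop(d,180,380,60,260,3,"pics/side7.png");cv2.imwrite("pics/side7f.png",d["frame"][:,:,::-1])
d=r.snapshot("scene");crop(d,120,400,130,300,2.8,"pics/scene7.png")
```

```text
10.78 [ 0.5069 -0.142   0.3099] [ 0.71 -0.59  8.8 ]
 11.28 [ 0.5069 -0.142   0.3099] [-0.19 -0.04  9.87]
up 16.43 [ 0.507 -0.142  0.366] [ 0.39 -0.84 -0.22]
clear 17.87 [ 0.507  -0.142   0.4295] [ 0.18 -0.24 -0.94]
away 18.85 [ 0.4506 -0.0009  0.4791] [ 0.44 -0.32  0.15]
```

View pics/scene7.png

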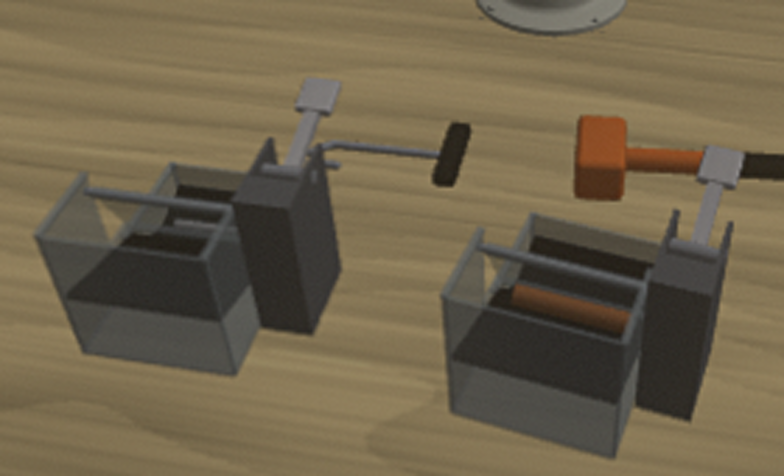

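View pics/side7.png

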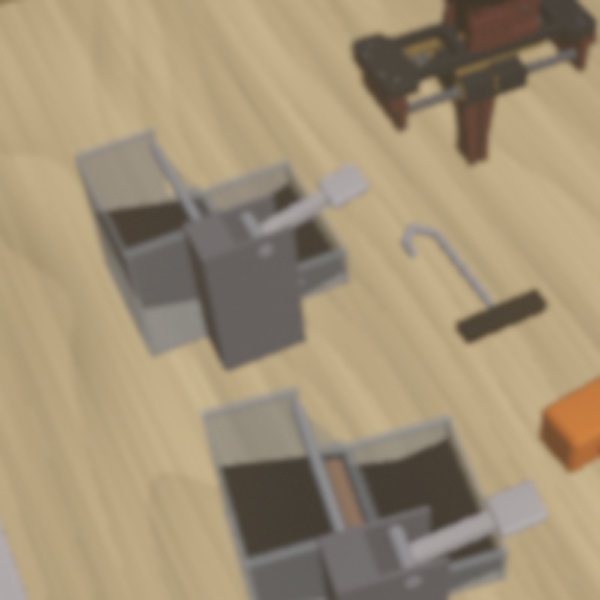

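The pad is back at its rest position (crop 318,96) and the flap is shut. The peg is seen through the flap in the tray (crop ≈200,226), the dowel is still in its bin, and the other items visible here have not moved. Handing in.

Run:
```python
from station import r
r.hand_in()
```

```text
the job is handed in; nothing more can be done
```

The peg was released into its tray and the job is handed in, about 19 s into the 42 s allowed. The hand-in gives no verdict.

- **Which bin:** The pictures showed the silver peg in the bin on the robot's right (-y), so I worked only that lever.
- **Press:** I pressed the pad down with closed, empty fingertips to its stop. It took about 3–5 N on the way and 9–11 N at the stop.
- **Open:** The picture showed the flap standing out level and the peg in the tray. I held it open about one second.
- **Release:** I let the lever up over about 5 s with the fingertips following the pad, then took the hand away.

**Last checks:** The flap is shut, the pad is back at its rest position, and the peg is still in the tray. The dowel is in its shut bin, and the mallet and puller look unmoved. The wrist force was back to about zero.

**Not checked:** The peg block was outside the final pictures I viewed, but the hand never went near it. I judged the flap angle and the gentle closing from pictures and the slow hand speed, because there is no direct reading of the flap. No checks disagreed beyond 1–2 pixels (a few mm) between camera views.

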